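# Hold a flask down on a touch-start mixer

### The arm

A 6-joint arm with a two-finger parallel gripper is mounted at the origin on a cart in front of the work surface, level with it; the furniture and walls round the work are solid. World frame = base frame: x ahead of the robot, y to its left, z up, the work surface at z = 0. Lengths are in m, angles in rad, forces in N, time in s.
With the tool pointing down it reaches from about 0.3 to 0.85 m from the base axis. Payload 4.2 kg.
Tool frame: the origin (TCP) lies midway between the tips of the shut fingers; the grasp point (between the pads) lies 19 mm behind it; z points along the fingers, y is the direction in which the jaws open and shut (so a half turn about z gives the same grasp; the last joint's range is limited). The gripper opens to 91 mm and grips with 3 to 60 N. Pads are 32 mm wide; open, the fingers measure 118 mm over their backs; the gripper's body (76 mm by 178 mm) begins 60 mm behind the grasp point.
Start: joints at [1.275, 0.32, 1.565, -0, 1.257, -0.02], TCP at [0.157, 0.553, 0.19] pointing down, gripper open.
Joint ranges: [-3.11, 3.11], [-0.84, 2.01], [0.21, 2.61], [-1.34, 4.49], [0.05, 2.63], [-2.56, 2.56]. Speed limits (rad/s): [2.57, 2.57, 3.14, 3.14, 3.14, 3.14].

### API

Orientations are given as a 3x3 rotation matrix whose columns are the frame's x, y, z axes.
In Python, from station import bot gives the robot as it stands. The module is installed in compiled form; this text tells all that it offers.
- The arm moves only by the tool play_rows, never from a script. Its arguments are lists of equal length, an entry for each row: "fingers": the gripper command: -1 is shut, 1 is fully open, values between are in proportion; "translation": the shift along the tool's x, y, z in mm, a list of three; "roll": the turn about the tool's z in rad. In form: {"fingers": [fingers, ...], "translation": [[tx, ty, tz], ...], "roll": [roll, ...]}. A call has 1 to 5 rows; each row shifts and turns the pose as measured when the row begins, along the tool's axes as they then stand; what a row does not reach is not made up. A row lasts 1/10 s, in which the tool goes at most 50 mm and 8.59 degrees, less where a joint would pass 70% of its speed; a pose out of reach is approached as far as the arm can. A call with a gripper value outside its range is refused whole. The fingers move at their own pace and stop on an object; "force" is the grip in N (left out, the last holds). Time passes only in rows, so rows that do not move let the fingers close. It gives the time, the measured TCP pose, the force and the opening at its end, in the units of the state.
- bot.read_state(): the state, without advancing time (a new reading comes with each control period).
- bot.snapshot(name): name is "scene" or "top" or "wrist"; returns a dict with "frame" (480x640x3 uint8, red, green, blue), "range_z" (480x640 float32, m along the optical axis (not along the pixel's ray), 0 where there is no reading), "K" (3x3 intrinsics, pixels), "extrinsics" (4x4, takes a point from world to camera coordinates). Camera axes: x right, y up, looking along -z (the intrinsics and any distortion apply to the point x, -y, -z); pixel columns grow to the right and rows downward; lengths in m; the calibration is good to about 2 mm. The wrist camera is an equidistant fisheye: a pixel r from the principal point sees the ray r / f radians off the axis. A picture is of the moment at which its call begins.
- bot.close_job(): hands the job in, once; it reports no verdict.
The state is a dict: "time": time; "qpos": joint angles; "qd": joint speeds; "effort": joint torques, N m; "eef_pos": TCP position; "orientation": TCP orientation; "ft_force": force on the tool from outside, world axes, zero at the start; "wrist_torque": the same for the moment, N m; "opening": opening from 0.0 (shut) to 1.0 (fully open).
Only numpy, scipy, OpenCV 4.12 (cv2) and the standard library are available. Lean on these libraries where they do the work, as an engineer would, in place of code of your own. Each camera call takes 0.05 s, during which the arm holds its last target. There are 200 camera calls.

### The job

Run the touch-start mixer with the small conical flask: take the flask gently, lift it off the worktop and set it upright in the mixer's sprung ring cradle, then press it down until the cradle is about half-way down its travel, not on its stop. Finish while still holding the flask pressed down there; the glass is thin, so grip and push it gently, and leave the beaker and the bottle alone.

Things in the scene. Friction and masses are not known exactly. Their poses are not given: they have to be found in the camera images.
- flask_centre (a point): Centre (44 mm above the underside) of the small conical glass flask with pink contents, upright, loose, about 60 g, z up. 88 mm tall; base 51 mm across, from 20 mm height a cone narrowing to a straight neck 22 to 24 mm across from 68 mm height to the rim. Grasp the neck. Thin glass: spoilt by a squeeze of over 60 N per finger or by over 25 N between flask and mixer.
- cradle_rest (a point): Fixed point of the touch-start mixer: centre of the cradle's inner floor when the cradle is fully up, 95 mm above the worktop. The mixer is a white box 110 x 100 mm, 60 mm high, with a knob and a switch on the front, fixed to the worktop; above it, on a coil spring, stands a round grey cup-shaped ring cradle.
- cradle (a joint): How far the sprung ring cradle is pressed down, in m: 0 fully up, 0.020 on the stop. It moves straight down and springs back up when let go. The weight of the flask does not move it: a downward push of about 2.5 N starts it, half-way takes about 7.5 N, the stop about 12.5 N.
- cradle_floor (a point): Centre of the cradle's inner floor where it is now; it moves down with the cradle. Cradle: straight bore 56 mm across, mouth flared to 68 mm, rim 21 mm above the inner floor, outside 76 mm across. The base of the flask drops in with about 2.5 mm play all round and stands on the floor.
- beaker_centre (a point): Centre (half-way up) of a small glass beaker with a spout, 44 x 51 mm, 59 mm tall, loose, a bystander.
- bottle_centre (a point): Centre (half-way up) of a small brown bottle with a white cap, 42 mm across, 85 mm tall, loose, a bystander.

How it is judged:
By the outcome, as a careful person would: the job done as asked, in the order asked, and still so for the second after the job is handed in, while the arm keeps its last pose, push and grip.
It also fails if it takes over 48 s, if anything falls off the work surface, if the arm or the gripper's body presses on something with over 40 N, if the wrist force passes 120 N, or if a joint passes its speed limit or range.

## Working session

There is one attempt and no reset: what is moved stays moved. The work goes in short steps, Python scripts to look and compute and a tool call to move; the robot and the scene stay as the last step left them, time stands still between calls to the robot, and variables do not carry over. Pictures are saved under pics/ and viewed, about 8 in all and at most 12, crops included, and the job is handed in when it is done.

Besides the shell and the picture viewer there is one more tool, called after ">>>" by a JSON object that holds its "op" and its "data", one argument or row to a line. play_rows: Moves the arm, as the interface text tells. Its arguments: {"type":"object","properties":{"fingers":{"type":"array","items":{"type":"number"}},"translation":{"type":"array","items":{"type":"array","items":{"type":"number"}}},"roll":{"type":"array","items":{"type":"number"}},"force":{"type":"number"}},"required":["fingers","translation","roll"]}

```bash
mkdir -p pics
cat > h.py <<'E'
import numpy as np, cv2
from station import bot
def world(s,u,v,z=None):
    """pixels -> world using depth (pinhole cams)"""
    K=s['K'];E=np.linalg.inv(s['extrinsics'])
    d=s['range_z'][v,u] if z is None else z
    c=np.stack([(u-K[0,2])/K[0,0]*d,-(v-K[1,2])/K[1,1]*d,-d*np.ones_like(d)],-1)
    return c@E[:3,:3].T+E[:3,3]
def plane(s,u,v,h):
    E=np.linalg.inv(s['extrinsics']);o=E[:3,3]
    r=world(s,np.array(u),np.array(v),np.float64(1.))-o
    return o+r*(h-o[2])/r[...,2:]
E
python3 - <<'E'
from h import *
st=bot.read_state();print(st)
for n in('scene','top'):
    s=bot.snapshot(n);cv2.imwrite(f'pics/{n}0.png',s['frame'][:,:,::-1]);np.savez(f'{n}0.npz',**s)
    print(n,s['K'],np.linalg.inv(s['extrinsics'])[:3].round(3))
E
```

```text
{'time': 0.0, 'qpos': array([ 1.27499274e+00,  3.20299498e-01,  1.56570128e+00, -1.34427515e-05,
        1.25739706e+00, -2.00055035e-02]), 'qd': array([-0.00023952, -0.00040513, -0.00062712, -0.00098298,  0.00063233,
       -0.00151486]), 'effort': array([-2.35766871e-03, -4.12461090e+01, -2.31971025e+01,  7.23905303e-02,
        4.58142569e-02, -1.52067532e-04]), 'eef_pos': array([0.1564242 , 0.55273086, 0.18960733]), 'orientation': array([[-9.62209299e-01,  2.72310487e-01, -5.13992704e-04],
       [ 2.72310971e-01,  9.62207743e-01, -1.73050465e-03],
       [ 2.33331971e-05, -1.80507351e-03, -9.99998371e-01]]), 'ft_force': array([-0.9354422 ,  0.24103567,  0.06760488]), 'wrist_torque': array([ 0.04857304,  0.0244169 , -0.00836242]), 'opening': 1.0035396923908424}
scene [[560.67705403   0.         322.2357998 ]
 [  0.         560.67705403 236.06929525]
 [  0.           0.           1.        ]] [[ 0.833  0.308 -0.46   0.011]
 [-0.553  0.497 -0.668 -0.641]
 [ 0.023  0.811  0.584  0.712]]
top [[485.71267669   0.         315.2317149 ]
 [  0.         485.71267669 238.83513671]
 [  0.           0.           1.        ]] [[ 0.011  1.    -0.025  0.476]
 [-1.     0.01  -0.026  0.061]
 [-0.025  0.025  0.999  0.977]]
```

View pics/top0.png

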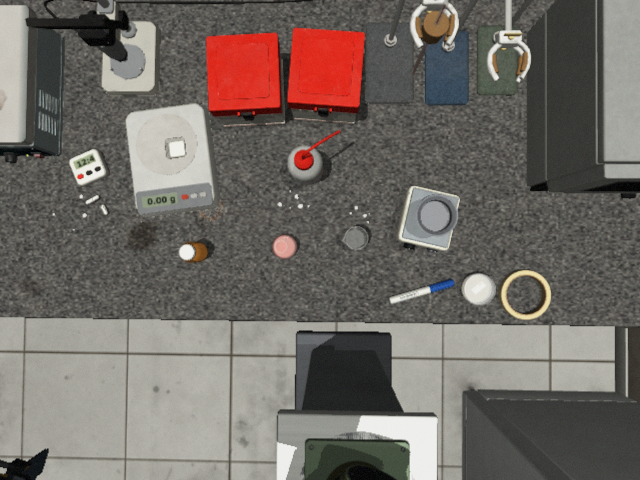

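View pics/scene0.png

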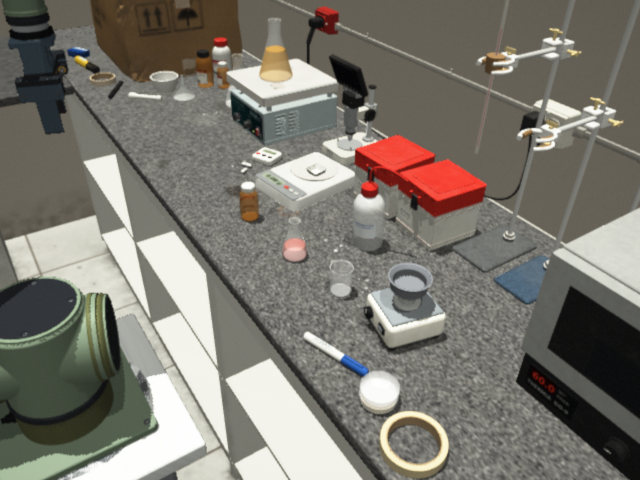

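Top view: pink flask at (285,246), beaker (355,237), bottle (193,252), mixer cradle ring (436,215). The scene view shows the flask at (295,240), beaker (341,279) and cradle (409,285), all upright.

Run:
```python
from h import *
t=dict(np.load('top0.npz'));s=dict(np.load('scene0.npz'))
def pink(s,x0,x1,y0,y1):
    f=s['frame'].astype(int);m=(f[...,0]-f[...,1]>35)
    m2=np.zeros_like(m);m2[y0:y1,x0:x1]=m[y0:y1,x0:x1];v,u=np.nonzero(m2);return u,v
u,v=pink(t,260,310,225,270)
print('top pink',len(u),u.min(),u.max(),v.min(),v.max())
c=((u.min()+u.max())/2,(v.min()+v.max())/2)
for h in(.005,.015,.025):print(h,plane(t,[c[0],u.min(),u.max()],[c[1],c[1],c[1]],h).round(4).tolist())
u,v=pink(s,275,315,225,270);print('scene pink',u.min(),u.max(),v.min(),v.max(),plane(s,[(u.min()+u.max())/2],[(v.min()+v.max())/2],.012).round(4))
# cradle: points by depth
for n,q,b in(('top',t,(395,475,180,255)),('scene',s,(375,445,250,320))):
    v,u=np.mgrid[b[2]:b[3],b[0]:b[1]];u=u.ravel();v=v.ravel()
    P=world(q,u,v);
    k=(P[:,2]>.108)&(P[:,2]<.125);P=P[k]
    print(n,len(P),P.min(0).round(4),P.max(0).round(4),P.mean(0).round(4))
    (cx,cy),r=cv2.minEnclosingCircle(P[:,:2].astype(np.float32));print('circle',cx,cy,r)
# flask/beaker/bottle by depth in top
for n,b in(('flask',(265,308,225,268)),('beaker',(335,378,218,258)),('bottle',(170,215,232,272))):
    v,u=np.mgrid[b[2]:b[3],b[0]:b[1]];P=world(t,u.ravel(),v.ravel());k=P[:,2]>.012;P=P[k]
    if len(P):print(n,len(P),P.min(0).round(4),P.max(0).round(4))
```

```text
top pink 398 273 294 235 257Traceback (most recent call last):
  File "<stdin>", line 9, in <module>
  File "h.py", line 11, in plane
    r=world(s,np.array(u),np.array(v),np.float64(1.))-o
      ~~~~~^^^^^^^^^^^^^^^^^^^^^^^^^^^^^^^^^^^^^^^^^^
  File "h.py", line 7, in world
    c=np.stack([(u-K[0,2])/K[0,0]*d,-(v-K[1,2])/K[1,1]*d,-d*np.ones_like(d)],-1)
    raise ValueError('all input arrays must have the same shape')
ValueError: all input arrays must have the same shape
```

```bash
sed -i 's/-d\*np.ones_like(d)\]/-d*np.ones(np.shape(u))]/' h.py
python3 - <<'E'
from h import *
t=dict(np.load('top0.npz'));s=dict(np.load('scene0.npz'))
def pink(s,x0,x1,y0,y1):
    f=s['frame'].astype(int);m=(f[...,0]-f[...,1]>35)
    m2=np.zeros_like(m);m2[y0:y1,x0:x1]=m[y0:y1,x0:x1];v,u=np.nonzero(m2);return u,v
u,v=pink(t,260,310,225,270)
print('top pink',len(u),u.min(),u.max(),v.min(),v.max())
c=((u.min()+u.max())/2,(v.min()+v.max())/2)
for h in(.005,.015,.025):print(h,plane(t,[c[0],u.min(),u.max()],[c[1],c[1],c[1]],h).round(4).tolist())
u,v=pink(s,275,315,225,270);print('scene pink',u.min(),u.max(),v.min(),v.max(),plane(s,[(u.min()+u.max())/2],[(v.min()+v.max())/2],.012).round(4))
for n,q,b in(('top',t,(395,475,180,255)),('scene',s,(375,445,250,320))):
    v,u=np.mgrid[b[2]:b[3],b[0]:b[1]];u=u.ravel();v=v.ravel()
    P=world(q,u,v);
    k=(P[:,2]>.108)&(P[:,2]<.125);P=P[k]
    print(n,len(P),P.min(0).round(4),P.max(0).round(4),P.mean(0).round(4))
    (cx,cy),r=cv2.minEnclosingCircle(P[:,:2].astype(np.float32));print('circle',cx,cy,r)
for n,b in(('flask',(265,308,225,268)),('beaker',(335,378,218,258)),('bottle',(170,215,232,272))):
    v,u=np.mgrid[b[2]:b[3],b[0]:b[1]];P=world(t,u.ravel(),v.ravel());k=P[:,2]>.012;P=P[k]
    if len(P):print(n,len(P),P.min(0).round(4),P.max(0).round(4))
E
```

```text
top pink 398 273 294 235 257
0.005 [[0.4856, 0.1497, 0.005], [0.4854, 0.1708, 0.005], [0.4859, 0.1286, 0.005]]
0.015 [[0.4855, 0.1488, 0.015], [0.4853, 0.1697, 0.015], [0.4858, 0.1279, 0.015]]
0.025 [[0.4854, 0.1479, 0.025], [0.4852, 0.1686, 0.025], [0.4857, 0.1273, 0.025]]
scene pink 283 305 238 257 [[0.4903 0.1578 0.012 ]]
top 626 [ 0.5067 -0.1677  0.1081] [ 0.5794 -0.0935  0.121 ] [ 0.5435 -0.1333  0.114 ]
circle 0.5428815484046936 -0.13074688613414764 0.03780875355005264
scene 484 [ 0.5037 -0.1689  0.108 ] [ 0.5779 -0.0936  0.118 ] [ 0.5473 -0.1255  0.1134]
circle 0.5417401790618896 -0.13193999230861664 0.038974180817604065
flask 513 [0.4618 0.0612 0.0124] [0.5093 0.171  0.9769]
beaker 163 [ 0.4762 -0.0148  0.0121] [0.5244 0.0612 0.9769]
bottle 517 [0.4524 0.0612 0.012 ] [0.4937 0.3375 0.9769]
```

>>> {"op": "play_rows", "data": {
  "fingers": [1,1,1,1,1],
  "translation": [
    [-36,-25,0],
    [-36,-25,0],
    [-36,-25,0],
    [-36,-25,0],
    [-36,-25,0]
  ],
  "roll": [0,0,0,0,0],
  "force": 8
}}

```text
time: 0.6
eef_pos: [0.2965, 0.3817, 0.1867]
orientation: [[-0.965, 0.262, -0.003], [0.262, 0.965, -0.003], [0.002, -0.004, -1.0]]
ft_force: [1.1, 0.2, -0.2]
opening: 0.998
```

>>> {"op": "play_rows", "data": {
  "fingers": [1,1,1,1,1],
  "translation": [
    [-36,-25,0],
    [-36,-25,0],
    [-36,-25,0],
    [-36,-25,0],
    [-20,-14,0]
  ],
  "roll": [0,0,0,0,0]
}}

```text
time: 1.1
eef_pos: [0.4289, 0.2194, 0.1857]
orientation: [[-0.965, 0.264, -0.004], [0.264, 0.965, -0.005], [0.002, -0.006, -1.0]]
ft_force: [0.1, 0.8, -0.3]
opening: 0.996
```

>>> {"op": "play_rows", "data": {
  "fingers": [1,1,1,1,1],
  "translation": [
    [-36,-26,0],
    [-34,-24,0],
    [-5,-4,0],
    [0,0,0],
    [0,0,0]
  ],
  "roll": [0,0,0,0,0]
}}

```text
time: 1.6
eef_pos: [0.4891, 0.1419, 0.1839]
orientation: [[-0.963, 0.269, -0.007], [0.269, 0.963, -0.006], [0.006, -0.007, -1.0]]
ft_force: [-0.2, 0.6, -0.1]
opening: 0.998
```

Run:
```python
from h import *
st=bot.read_state();print(st['eef_pos'],st['qpos'])
s=bot.snapshot('wrist');np.savez('w1.npz',**s);cv2.imwrite('pics/w1.png',s['frame'][:,:,::-1]);print(s['K'],np.linalg.inv(s['extrinsics'])[:3].round(3))
```

```text
[0.48913981 0.14185054 0.18390852] [ 0.26211691  0.22583301  1.71425187 -0.00369954  1.21018836 -1.03484074]
[[371.64829954   0.         317.79541462]
 [  0.         371.64829954 241.74085845]
 [  0.           0.           1.        ]] [[ 0.269 -0.927 -0.259  0.415]
 [ 0.963  0.258  0.078  0.163]
 [-0.006 -0.271  0.963  0.379]]
```

View pics/w1.png

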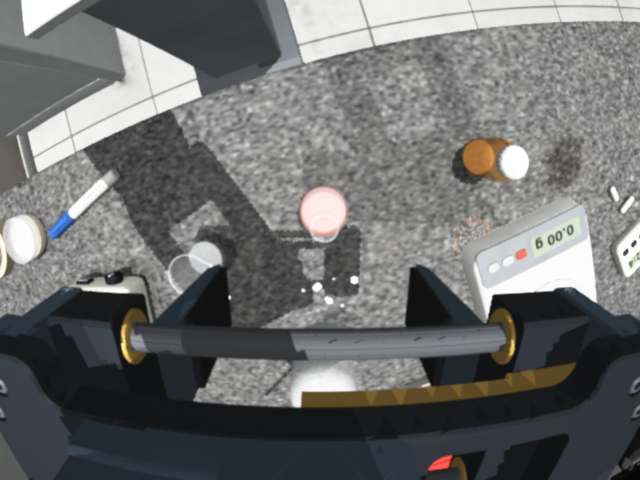

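Wrist view: the pink base disc is at (324,211), the neck's rim ring at about (323,228), r≈15; beaker (200,262) and bottle (490,160) are clear of the fingers.

```bash
cat >> h.py <<'E'
def wplane(s,u,v,h):
    K=s['K'];E=np.linalg.inv(s['extrinsics']);x=(u-K[0,2]);y=(v-K[1,2]);r=np.hypot(x,y);th=r/K[0,0]
    d=E[:3,:3]@np.array([np.sin(th)*x/r,-np.sin(th)*y/r,-np.cos(th)]);o=E[:3,3];return o+d*(h-o[2])/d[2]
E
python3 - <<'E'
from h import *
s=dict(np.load('w1.npz'));f=s['frame'].astype(int)
m=((f[...,0]-f[...,1])>35);m[:180]=0;m[245:]=0;m[:,:290]=0;m[:,360:]=0
v,u=np.nonzero(m);print(u.min(),u.max(),v.min(),v.max())
cu=(u.min()+u.max())/2;cv=(v.min()+v.max())/2
for h in(.008,.014):print(wplane(s,cu,cv,h).round(4),wplane(s,u.min(),cv,h).round(4),wplane(s,u.max(),cv,h).round(4))
print('rim',wplane(s,323.5,228,.088).round(4),wplane(s,308,228,.088).round(4),wplane(s,339,228,.088).round(4))
c=cv2.resize(s['frame'][180:270,270:380,::-1],None,fx=6,fy=6,interpolation=cv2.INTER_CUBIC);cv2.imwrite('pics/w1c.png',c)
E
```

```text
300 347 187 235
[0.4849 0.1473 0.008 ] [0.4784 0.1243 0.008 ] [0.4912 0.1704 0.008 ]
[0.4837 0.1476 0.014 ] [0.4774 0.1249 0.014 ] [0.49   0.1702 0.014 ]
rim [0.4832 0.147  0.088 ] [0.4798 0.135  0.088 ] [0.4865 0.1591 0.088 ]
```

View pics/w1c.png

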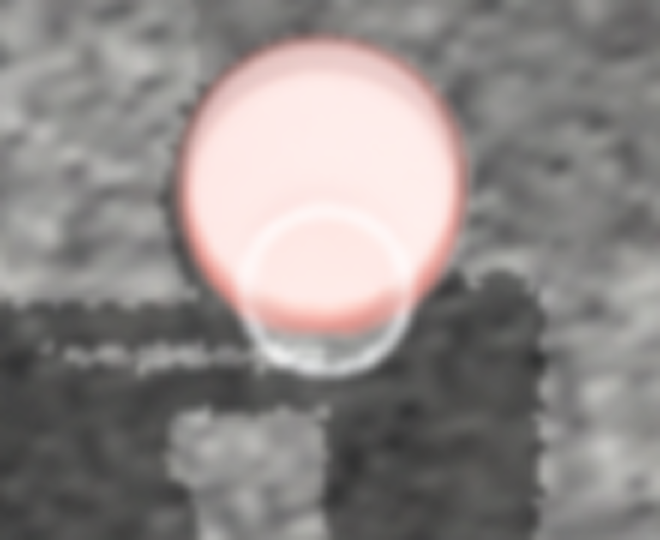

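The rim (0.483, 0.148, ⌀24 mm) agrees with the base position, so I'm descending.

>>> {"op": "play_rows", "data": {
  "fingers": [1,1,1,0.5,0.2],
  "translation": [
    [7,4,0],
    [0,0,35],
    [0,0,35],
    [0,0,25],
    [0,0,0]
  ],
  "roll": [0,0,0,0,0]
}}

```text
time: 2.15
eef_pos: [0.4786, 0.1548, 0.0884]
orientation: [[-0.966, 0.26, -0.004], [0.26, 0.966, -0.002], [0.004, -0.003, -1.0]]
ft_force: [-0.1, 0.4, 1.0]
opening: 0.86
```

>>> {"op": "play_rows", "data": {
  "fingers": [0.2,0.2,0.2,0.2],
  "translation": [
    [-6,-5,0],
    [0,0,0],
    [0,0,19],
    [0,0,0]
  ],
  "roll": [0,0,0,0]
}}

```text
time: 2.55
eef_pos: [0.4855, 0.1509, 0.0741]
orientation: [[-0.966, 0.257, 0.004], [0.257, 0.966, 0.001], [-0.003, 0.001, -1.0]]
ft_force: [-0.7, 0.3, -0.3]
opening: 0.602
```

>>> {"op": "play_rows", "data": {
  "fingers": [0.2,0.2,0.2],
  "translation": [
    [1,-4,5],
    [0,0,0],
    [0,0,0]
  ],
  "roll": [0,0,0]
}}

```text
time: 2.85
eef_pos: [0.4858, 0.1476, 0.0723]
orientation: [[-0.966, 0.258, 0.01], [0.258, 0.966, 0.002], [-0.009, 0.005, -1.0]]
ft_force: [0.4, 0.4, 0.5]
opening: 0.598
```

Run:
```python
from h import *
print(bot.read_state()['eef_pos'])
s=bot.snapshot('wrist');cv2.imwrite('pics/w2.png',cv2.resize(s['frame'][180:380,170:470,::-1],None,fx=2.5,fy=2.5))
```

```text
[0.48576496 0.14760963 0.07233673]
```

View pics/w2.png

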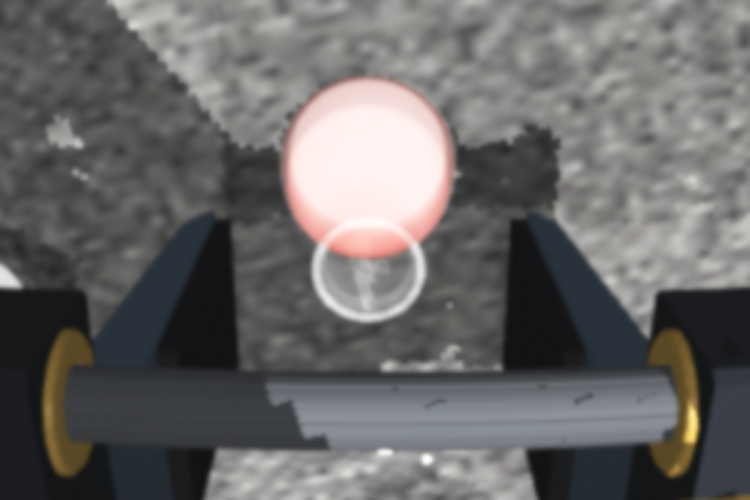

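Flask rim (368,270 in the crop) is centred between the fingers (232 and 512). Lowering a little more, then closing gently.

>>> {"op": "play_rows", "data": {
  "fingers": [0.2,0.2,0.0,-0.2,-0.3],
  "translation": [
    [2,0,8],
    [0,0,0],
    [0,0,0],
    [0,0,0],
    [0,0,0]
  ],
  "roll": [0,0,0,0,0],
  "force": 8
}}

```text
time: 3.4
eef_pos: [0.4838, 0.1482, 0.0641]
orientation: [[-0.966, 0.258, 0.01], [0.258, 0.966, 0.002], [-0.009, 0.005, -1.0]]
ft_force: [0.2, -0.6, 0.2]
opening: 0.377
```

>>> {"op": "play_rows", "data": {
  "fingers": [-0.4,-0.5,-0.6,-1,-1],
  "translation": [
    [0,0,-3],
    [0,0,0],
    [0,0,0],
    [0,0,0],
    [0,0,0]
  ],
  "roll": [0,0,0,0,0],
  "force": 8
}}

```text
time: 3.9
eef_pos: [0.4842, 0.1484, 0.0676]
orientation: [[-0.966, 0.258, 0.011], [0.258, 0.966, 0.003], [-0.01, 0.005, -1.0]]
ft_force: [0.2, -0.7, 0.4]
opening: 0.057
```

>>> {"op": "play_rows", "data": {
  "fingers": [-1,-1,-1,-1],
  "translation": [
    [0,0,0],
    [0,0,0],
    [0,0,0],
    [0,0,0]
  ],
  "roll": [0,0,0,0],
  "force": 20
}}

```text
time: 4.3
eef_pos: [0.484, 0.1483, 0.0675]
orientation: [[-0.966, 0.258, 0.011], [0.258, 0.966, 0.003], [-0.01, 0.005, -1.0]]
ft_force: [0.6, -0.8, 0.1]
opening: 0.004
```

Opening 0 means no neck between the pads; I'll look.

Run:
```python
from h import *
s=bot.snapshot('wrist');np.savez('w3.npz',**s);a=cv2.resize(s['frame'][150:380,200:440,::-1],None,fx=1.6,fy=1.6)
t=bot.snapshot('scene');np.savez('s3.npz',**t);b=cv2.resize(t['frame'][150:310,225:365,::-1],(a.shape[1],a.shape[0]*1))
cv2.imwrite('pics/w3.png',np.hstack([a,b]))
```

```text
(no output)
```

View pics/w3.png

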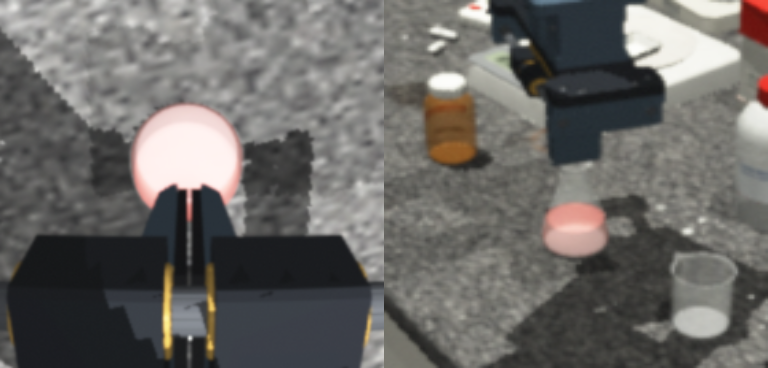

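```bash
cat >> h.py <<'E'
def wproj(s,p):
    c=s['extrinsics']@np.r_[p,1];x,y,z=c[0],-c[1],-c[2];r=np.hypot(x,y);k=s['K'][0,0]*np.arctan2(r,z)/r
    return np.array([s['K'][0,2]+k*x,s['K'][1,2]+k*y])
def sproj(s,p):
    c=s['extrinsics']@np.r_[p,1];return s['K'][:2,:2]@np.array([c[0],-c[1]])/-c[2]+s['K'][:2,2]
E
python3 - <<'E'
from h import *
w=dict(np.load('w3.npz'));s=dict(np.load('s3.npz'));st=bot.read_state();p=st['eef_pos'];R=st['orientation'];print(p,st['opening'],st['ft_force'],R[:,2])
for n,q in(('tcp',p),('tip front',p+R@[.016,0,0]),('tip back',p-R@[.016,0,0]),('rim',np.r_[.4835,.1475,.088]),('base',np.r_[.4835,.1475,0]),('neckbase',np.r_[.4835,.1475,.068])):
    a=wproj(w,q);b=sproj(s,q);print(n,'wrist',a.round(),'scene',b.round(1))
a=cv2.resize(w['frame'][220:330,250:390,::-1],(400,314),interpolation=cv2.INTER_CUBIC)
b=cv2.resize(s['frame'][180:270,260:330,::-1],(400,514),interpolation=cv2.INTER_CUBIC);o=np.zeros((514,800,3),np.uint8);o[:314,:400]=a;o[:,400:]=b;cv2.imwrite('pics/w3z.png',o)
E
```

```text
[0.48405719 0.14832569 0.067541  ] 0.007586399915620475 [-0.39063604 -0.68178696  0.08609834] [ 0.01070686  0.00260941 -0.99993928]
tcp wrist [319. 280.] scene [293.6 228.7]
tip front wrist [319. 253.] scene [285.9 230.1]
tip back wrist [319. 306.] scene [301.3 227.3]
rim wrist [318. 295.] scene [293.5 220.5]
base wrist [317. 245.] scene [293.8 255.7]
neckbase wrist [317. 280.] scene [293.6 228.8]
```

View pics/w3z.png

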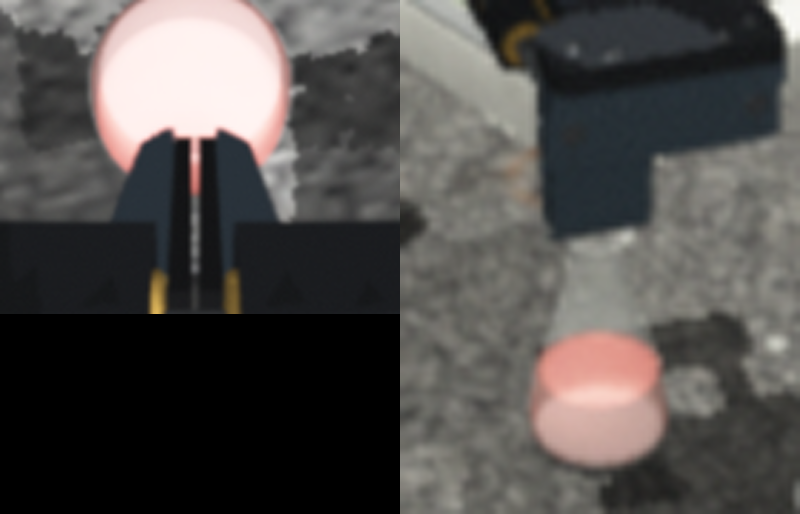

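The scene zoom shows the shut fingertips at row ≈221, at rim level, where TCP z=0.0675 should appear at row 229. The tips are really ~19 mm higher than I assumed. I'll check that by depth with the fingers open.

>>> {"op": "play_rows", "data": {
  "fingers": [0.2,0.2,0.2,0.2,0.2],
  "translation": [
    [0,0,0],
    [0,0,0],
    [0,0,0],
    [0,0,0],
    [0,0,0]
  ],
  "roll": [0,0,0,0,0],
  "force": 8
}}

```text
time: 4.9
eef_pos: [0.4841, 0.1483, 0.0676]
orientation: [[-0.966, 0.258, 0.011], [0.258, 0.966, 0.003], [-0.01, 0.005, -1.0]]
ft_force: [0.6, -0.7, 0.6]
opening: 0.412
```

Run:
```python
from h import *
def tips(s,tcp):
    v,u=np.mgrid[150:300,240:360];u=u.ravel();v=v.ravel();P=world(s,u,v);ok=s['range_z'][v,u]>0
    k=ok&(np.hypot(P[:,0]-tcp[0],P[:,1]-tcp[1])<.065)&(P[:,2]>.04);f=s['frame'][v,u].astype(int)
    k&=(f.sum(1)<210)
    P=P[k];return len(P),np.percentile(P[:,2],[0,1,3,10]).round(4)
st=bot.read_state();print(st['eef_pos'],st['opening'])
print('shut',tips(dict(np.load('s3.npz')),st['eef_pos']));s=bot.snapshot('scene');print('open',tips(s,st['eef_pos']))
```

```text
[0.48406844 0.14831885 0.06755173] 0.4118973657812224
shut (1545, array([0.0919, 0.0972, 0.1015, 0.1156]))
open (1713, array([0.0911, 0.0957, 0.0999, 0.1137]))
```

Depth confirms it: the tips are at ≈0.090 while TCP z is 0.0675. I'll descend about 22 mm.

>>> {"op": "play_rows", "data": {
  "fingers": [0.2,0.2,0.2,0.2,0.2],
  "translation": [
    [0,0,0],
    [0,0,0],
    [0,0,10],
    [0,0,12],
    [0,0,0]
  ],
  "roll": [0,0,0,0,0]
}}

```text
time: 5.45
eef_pos: [0.4843, 0.1484, 0.0441]
orientation: [[-0.966, 0.258, 0.011], [0.258, 0.966, 0.003], [-0.01, 0.006, -1.0]]
ft_force: [0.6, 0.4, -0.2]
opening: 0.596
```

>>> {"op": "play_rows", "data": {
  "fingers": [0.1,0.0,-0.2,-0.4,-0.5],
  "translation": [
    [0,0,0],
    [0,0,0],
    [0,0,0],
    [0,0,0],
    [0,0,0]
  ],
  "roll": [0,0,0,0,0],
  "force": 6
}}

```text
time: 5.95
eef_pos: [0.4847, 0.1485, 0.0444]
orientation: [[-0.966, 0.258, 0.012], [0.258, 0.966, 0.003], [-0.011, 0.006, -1.0]]
ft_force: [0.4, 0.3, 0.8]
opening: 0.275
```

>>> {"op": "play_rows", "data": {
  "fingers": [-0.6,-0.7,-0.8,-0.8],
  "translation": [
    [0,0,0],
    [0,0,0],
    [0,0,0],
    [0,0,0]
  ],
  "roll": [0,0,0,0],
  "force": 6
}}

```text
time: 6.35
eef_pos: [0.4847, 0.1485, 0.0447]
orientation: [[-0.966, 0.258, 0.012], [0.258, 0.966, 0.003], [-0.011, 0.006, -1.0]]
ft_force: [0.3, 0.7, -1.6]
opening: 0.249
```

The opening is 22.7 mm, so the neck is held. I'll firm up modestly and lift.

>>> {"op": "play_rows", "data": {
  "fingers": [-1,-1,-1,-1,-1],
  "translation": [
    [0,0,0],
    [0,0,0],
    [0,0,-5],
    [0,0,-15],
    [0,0,0]
  ],
  "roll": [0,0,0,0,0],
  "force": 20
}}

```text
time: 6.85
eef_pos: [0.4843, 0.1484, 0.0653]
orientation: [[-0.966, 0.258, 0.011], [0.258, 0.966, 0.003], [-0.01, 0.006, -1.0]]
ft_force: [0.8, -0.0, -0.5]
opening: 0.246
```

Run:
```python
from h import *
st=bot.read_state();print(st['eef_pos'],st['opening'],st['ft_force'])
s=bot.snapshot('scene');np.savez('s4.npz',**s);w=bot.snapshot('wrist')
a=cv2.resize(s['frame'][150:300,230:370,::-1],(400,428));b=cv2.resize(w['frame'][150:342,220:400,::-1],(400,428));cv2.imwrite('pics/s4.png',np.hstack([a,b]))
```

```text
[0.48434105 0.14842964 0.06534505] 0.24641228306640256 [ 0.80558352 -0.0061692  -0.54766089]
```

View pics/s4.png

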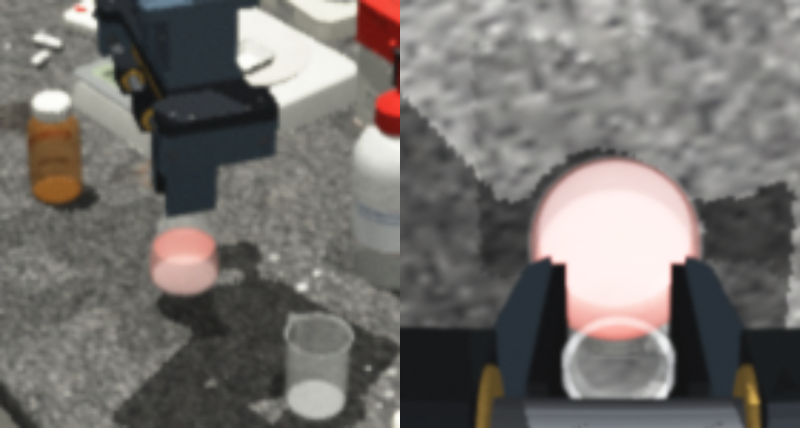

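The flask is lifted, upright and clear of the worktop. Raising it above the cradle rim, then moving over.

>>> {"op": "play_rows", "data": {
  "fingers": [-1,-1,-1,-1,-1],
  "translation": [
    [0,0,-25],
    [0,0,-35],
    [0,0,-35],
    [0,0,-35],
    [0,0,-12]
  ],
  "roll": [0,0,0,0,0]
}}

```text
time: 7.45
eef_pos: [0.4783, 0.1467, 0.2048]
orientation: [[-0.966, 0.258, -0.005], [0.258, 0.966, -0.002], [0.004, -0.003, -1.0]]
ft_force: [0.5, -0.4, -0.6]
opening: 0.244
```

>>> {"op": "play_rows", "data": {
  "fingers": [-1,-1,-1,-1,-1],
  "translation": [
    [-10,-20,0],
    [-16,-32,0],
    [-16,-32,0],
    [-16,-32,0],
    [-16,-32,0]
  ],
  "roll": [0,0,0,0,0]
}}

```text
time: 7.95
eef_pos: [0.5129, -0.016, 0.2049]
orientation: [[-0.968, 0.249, -0.003], [0.249, 0.968, 0.001], [0.003, 0.0, -1.0]]
ft_force: [0.4, -1.0, -0.9]
opening: 0.246
```

>>> {"op": "play_rows", "data": {
  "fingers": [-1,-1,-1,-1,-1],
  "translation": [
    [-18,-32,0],
    [-18,-32,0],
    [-10,-20,0],
    [-5,-10,0],
    [0,0,0]
  ],
  "roll": [0,0,0,0,0]
}}

```text
time: 8.45
eef_pos: [0.5382, -0.1277, 0.2003]
orientation: [[-0.967, 0.255, -0.009], [0.255, 0.967, 0.002], [0.009, -0.0, -1.0]]
ft_force: [-0.4, 0.2, -0.3]
opening: 0.246
```

>>> {"op": "play_rows", "data": {
  "fingers": [-1,-1],
  "translation": [
    [0,0,0],
    [0,0,0]
  ],
  "roll": [0,0]
}}

```text
time: 8.65
eef_pos: [0.5374, -0.1259, 0.1996]
orientation: [[-0.967, 0.254, -0.011], [0.254, 0.967, 0.004], [0.011, 0.001, -1.0]]
ft_force: [0.8, 0.2, -0.5]
opening: 0.245
```

Run:
```python
from h import *
st=bot.read_state();p=st['eef_pos'];print(p,st['opening'],st['ft_force'],st['orientation'][:,2])
s=bot.snapshot('scene');w=bot.snapshot('wrist');np.savez('s5.npz',**s);np.savez('w5.npz',**w)
zb=p[2]-.0447
for n,q,b in(('scene',s,(340,470,150,330)),('wrist',w,(270,380,150,330))):
    f=q['frame'].astype(int);m=(f[...,0]-f[...,1]>35);k=np.zeros_like(m);k[b[2]:b[3],b[0]:b[1]]=1;m&=k
    v,u=np.nonzero(m);print(n,len(u),u.min(),u.max(),v.min(),v.max())
a=cv2.resize(s['frame'][170:350,340:490,::-1],(400,480));b=cv2.resize(w['frame'][120:360,220:420,::-1],(400,480));cv2.imwrite('pics/s5.png',np.hstack([a,b]))
```

```text
[ 0.5374291  -0.12589578  0.19962505] 0.24485878382599346 [ 0.75491308  0.18654549 -0.48443566] [-0.01057649  0.00351836 -0.99993788]
scene 1983 354 469 150 260
wrist 965 280 353 222 302
```

View pics/s5.png

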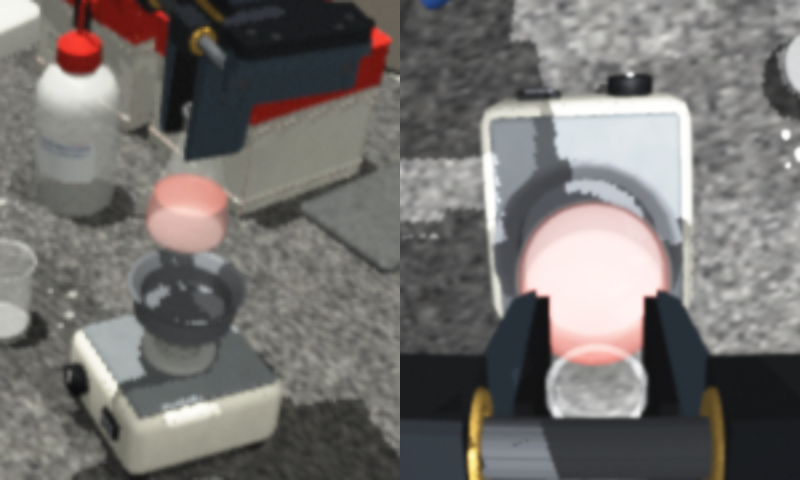

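The flask is held over the cradle. In the wrist view the base spans u 279–354, top v≈221, and the cradle ring spans u 269–362, top v≈201. Working out the offset by rays.

Run:
```python
from h import *
w=dict(np.load('w5.npz'));s=dict(np.load('s5.npz'))
st=bot.read_state();p=st['eef_pos'];R=st['orientation'];zb=p[2]-.0447
print('TCP',p)
def show(n,q):print(n,q.round(4),'tool-rel mm',(R.T@(q-p)*1e3).round(1))
f=w['frame'].astype(int);m=(f[...,0]-f[...,1]>35);m[:200]=0;m[:,:270]=0;m[:,365:]=0
rows=[(v,np.nonzero(m[v])[0]) for v in range(215,300)]
v,us=max(((v,u) for v,u in rows if len(u)),key=lambda a:a[1][-1]-a[1][0]);print('widest row',v,us[0],us[-1])
for h in(zb+.005,zb+.015):
    a=wplane(w,us[0],v,h);b=wplane(w,us[-1],v,h);show('flask base L/R mid, width %.4f'%np.linalg.norm(a-b),(a+b)/2)
    show('flask top edge',wplane(w,316.5,221.5,h))
# cradle from wrist depth
vv,uu=np.mgrid[190:275,255:375];K=w['K'];x=uu-K[0,2];y=vv-K[1,2];r=np.hypot(x,y)+1e-9;th=r/K[0,0];d=w['range_z'][190:275,255:375]
c=np.stack([np.tan(th)*x/r*d,-np.tan(th)*y/r*d,-d],-1);E=np.linalg.inv(w['extrinsics']);P=(c@E[:3,:3].T+E[:3,3])[d>0]
P=P[(P[:,2]>.110)&(P[:,2]<.122)];print(len(P),P.min(0),P.max(0))
show('cradle L/R mid',(wplane(w,269,245,.116)+wplane(w,362,245,.116))/2);show('cradle top edge',wplane(w,316,201,.116));
# scene: flask base from pink, and cradle
fs=s['frame'].astype(int);m=(fs[...,0]-fs[...,1]>35)&(fs[...,1]>100);m[:232]=0;m[268:]=0;m[:,:385]=0;m[:,435:]=0
v,u=np.nonzero(m);print('scene pink',u.min(),u.max(),v.min(),v.max())
for x in(0,1):
  q=p+R@[.001*x,0,.0447-.012];print('pred flask base in scene',sproj(s,q),'cradle rim pred',sproj(s,np.r_[.5425,-.1312,.116]))
```

```text
TCP [ 0.53753685 -0.12582916  0.19981913]
widest row 252 280 353
flask base L/R mid, width 0.0484 [ 0.5326 -0.1259  0.1601] tool-rel mm [ 4.4 -1.4 39.7]
flask top edge [ 0.5126 -0.1207  0.1601] tool-rel mm [25.  -1.3 40. ]
flask base L/R mid, width 0.0464 [ 0.5296 -0.1251  0.1701] tool-rel mm [ 7.5 -1.3 29.8]
flask top edge [ 0.5105 -0.1201  0.1701] tool-rel mm [27.3 -1.3 30. ]
1612 [ 0.50312836 -0.16771035  0.11001369] [ 0.56405862 -0.09351365  0.11813245]
cradle L/R mid [ 0.5398 -0.1287  0.116 ] tool-rel mm [-3.9 -2.2 83.8]
cradle top edge [ 0.5064 -0.1195  0.116 ] tool-rel mm [30.9 -1.8 84.2]
scene pink 395 424 235 260
pred flask base in scene [409.50728328 251.16972593] cradle rim pred [410.58856222 276.26250322]
pred flask base in scene [408.94873011 251.27537529] cradle rim pred [410.58856222 276.26250322]
```

>>> {"op": "play_rows", "data": {
  "fingers": [-1,-1,-1,-1,-1],
  "translation": [
    [-6,-3,0],
    [0,0,0],
    [0,0,10],
    [0,0,10],
    [0,0,0]
  ],
  "roll": [0,0,0,0,0]
}}

```text
time: 9.25
eef_pos: [0.5428, -0.1284, 0.1784]
orientation: [[-0.968, 0.251, -0.01], [0.251, 0.968, 0.003], [0.01, 0.001, -1.0]]
ft_force: [-0.0, 0.0, 0.3]
opening: 0.242
```

>>> {"op": "play_rows", "data": {
  "fingers": [-1,-1],
  "translation": [
    [0,0,0],
    [0,0,0]
  ],
  "roll": [0,0]
}}

```text
time: 9.45
eef_pos: [0.5423, -0.1284, 0.1777]
orientation: [[-0.968, 0.251, -0.011], [0.251, 0.968, 0.004], [0.012, 0.001, -1.0]]
ft_force: [-1.1, -0.2, 0.0]
opening: 0.248
```

Run:
```python
from h import *
st=bot.read_state();p=st['eef_pos'];R=st['orientation'];print(p,R[:,2],st['ft_force'])
w=bot.snapshot('wrist');np.savez('w6.npz',**w)
vv,uu=np.mgrid[150:300,230:400];K=w['K'];x=uu-K[0,2];y=vv-K[1,2];r=np.hypot(x,y)+1e-9;th=r/K[0,0];d=w['range_z'][150:300,230:400]
c=np.stack([np.tan(th)*x/r*d,-np.tan(th)*y/r*d,-d],-1);E=np.linalg.inv(w['extrinsics']);P=c@E[:3,:3].T+E[:3,3]
f=w['frame'][150:300,230:400].astype(int);pk=(f[...,0]-f[...,1]>35)
k=(d>0)&(P[...,2]>.111)&(P[...,2]<.122)&~pk
def fit(Q,r0):
    from scipy.optimize import least_squares
    g=least_squares(lambda c:np.hypot(Q[:,0]-c[0],Q[:,1]-c[1])-r0,Q.mean(0),loss='soft_l1',f_scale=.001);return g.x,np.sqrt(2*g.cost/len(Q))
# outer contour of the cradle: farthest points per angle
Q=P[k][:,:2];c0=np.array([.5425,-.1312]);a=np.round(np.arctan2(*(Q-c0).T)*20);r=np.hypot(*(Q-c0).T)
O=np.array([Q[a==i][r[a==i].argmax()] for i in np.unique(a) if r[a==i].max()>.034]);c,e=fit(O,.038);print('cradle',c,e,len(O),'rel',(R.T@np.r_[c-p[:2],.116-p[2]]*1e3).round(1))
# flask base: left/right/front pink contour at base plane
zb=p[2]-.0447;L=[]
for i in range(pk.shape[0]):
    u=np.nonzero(pk[i])[0]
    if len(u)>8 and i+150<250:L+= [wplane(w,230+u[0]-.5,150+i,zb+.004)[:2],wplane(w,230+u[-1]+.5,150+i,zb+.004)[:2]]
L=np.array(L);c,e=fit(L,.0255);print('flask',c,e,len(L),'rel',(R.T@np.r_[c-p[:2],zb-p[2]]*1e3).round(1))
```

```text
[ 0.54232919 -0.12835037  0.17767103] [-0.01109693  0.00387353 -0.99993092] [-1.10586688 -0.24387814  0.01217588]
cradle [ 0.54134348 -0.13078369] 0.0007362705483057014 83 rel [-0.4 -2.7 61.7]
flask [ 0.494202   -0.11765916] 0.0005818932131260277 4 rel [48.7 -1.8 45.3]
```

>>> {"op": "play_rows", "data": {
  "fingers": [-1,-1,-1,-1,-1],
  "translation": [
    [0,-2,0],
    [0,0,8],
    [0,0,8],
    [0,0,3],
    [0,0,0]
  ],
  "roll": [0,0,0,0,0]
}}

```text
time: 10.0
eef_pos: [0.5418, -0.1306, 0.1575]
orientation: [[-0.968, 0.251, -0.01], [0.251, 0.968, 0.004], [0.011, 0.001, -1.0]]
ft_force: [0.6, -1.4, -0.5]
opening: 0.24
```

>>> {"op": "play_rows", "data": {
  "fingers": [-1,-1,-1],
  "translation": [
    [0,0,4],
    [0,0,3],
    [0,0,0]
  ],
  "roll": [0,0,0]
}}

```text
time: 10.3
eef_pos: [0.5417, -0.1306, 0.1498]
orientation: [[-0.968, 0.251, -0.01], [0.251, 0.968, 0.004], [0.011, 0.001, -1.0]]
ft_force: [0.3, 0.1, -1.1]
opening: 0.245
```

>>> {"op": "play_rows", "data": {
  "fingers": [-1,-1,-1,-1,-1],
  "translation": [
    [0,0,3],
    [0,0,3],
    [0,0,0],
    [0,0,2],
    [0,0,0]
  ],
  "roll": [0,0,0,0,0]
}}

```text
time: 10.8
eef_pos: [0.5419, -0.1305, 0.1413]
orientation: [[-0.968, 0.251, -0.01], [0.251, 0.968, 0.003], [0.01, 0.001, -1.0]]
ft_force: [-0.8, -0.5, -1.3]
opening: 0.246
```

Run:
```python
from h import *
st=bot.read_state();print(st['eef_pos'],st['ft_force'],st['opening'])
s=bot.snapshot('scene');np.savez('s7.npz',**s);w=bot.snapshot('wrist')
a=cv2.resize(s['frame'][200:320,360:460,::-1],(400,480));b=cv2.resize(w['frame'][120:360,220:420,::-1],(400,480));cv2.imwrite('pics/s7.png',np.hstack([a,b]))
```

```text
[ 0.54185939 -0.13054963  0.14132785] [-0.77676683 -0.52170233 -1.33554228] 0.24600238486848808
```

View pics/s7.png

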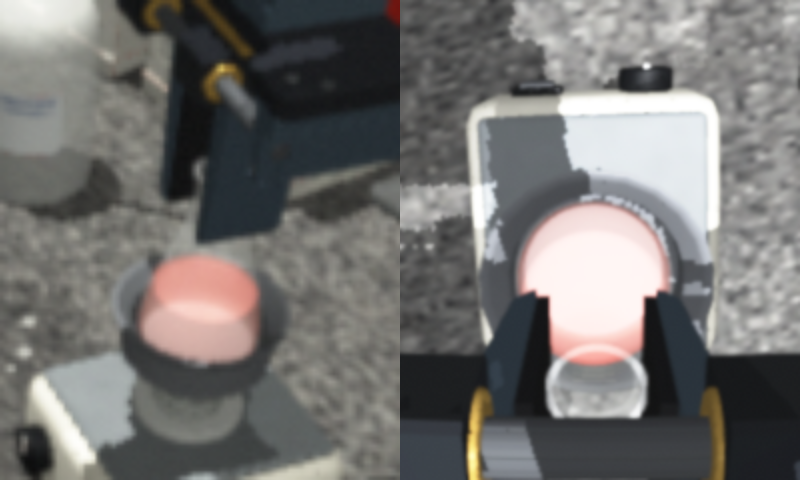

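The flask is well centred in the bore, not yet bearing. I'll press down in small steps, watching force and height.

>>> {"op": "play_rows", "data": {
  "fingers": [-1,-1,-1,-1],
  "translation": [
    [0,0,2],
    [0,0,0],
    [0,0,2],
    [0,0,0]
  ],
  "roll": [0,0,0,0]
}}

```text
time: 11.3
eef_pos: [0.5426, -0.1309, 0.1386]
orientation: [[-0.968, 0.251, -0.007], [0.251, 0.968, 0.003], [0.008, 0.001, -1.0]]
ft_force: [-1.5, -0.1, 2.3]
opening: 0.243
```

>>> {"op": "play_rows", "data": {
  "fingers": [-1,-1,-1,-1],
  "translation": [
    [0,0,2],
    [0,0,0],
    [0,0,2],
    [0,0,0]
  ],
  "roll": [0,0,0,0]
}}

```text
time: 11.7
eef_pos: [0.5428, -0.1309, 0.1357]
orientation: [[-0.968, 0.251, -0.006], [0.251, 0.968, 0.002], [0.006, 0.001, -1.0]]
ft_force: [-1.3, -1.1, 3.8]
opening: 0.249
```

>>> {"op": "play_rows", "data": {
  "fingers": [-1,-1,-1,-1],
  "translation": [
    [0,0,2],
    [0,0,0],
    [0,0,2],
    [0,0,0]
  ],
  "roll": [0,0,0,0]
}}

```text
time: 12.1
eef_pos: [0.543, -0.131, 0.1329]
orientation: [[-0.968, 0.251, -0.004], [0.251, 0.968, 0.002], [0.005, 0.001, -1.0]]
ft_force: [-1.3, -1.3, 6.1]
opening: 0.246
```

>>> {"op": "play_rows", "data": {
  "fingers": [-1,-1,-1,-1],
  "translation": [
    [0,0,2],
    [0,0,0],
    [0,0,1],
    [0,0,0]
  ],
  "roll": [0,0,0,0]
}}

```text
time: 12.5
eef_pos: [0.5432, -0.1311, 0.1319]
orientation: [[-0.968, 0.251, -0.003], [0.251, 0.968, 0.001], [0.003, 0.001, -1.0]]
ft_force: [-1.2, 0.9, 6.6]
opening: 0.244
```

```bash
cat > chk.py <<'E'
from h import *
def rim(s,b=(375,445,250,325)):
    v,u=np.mgrid[b[2]:b[3],b[0]:b[1]];P=world(s,u.ravel(),v.ravel());f=s['frame'][v.ravel(),u.ravel()].astype(int)
    r=np.hypot(P[:,0]-.5425,P[:,1]+.131);k=(r>.0335)&(r<.0385)&(P[:,2]>.09)&(P[:,2]<.125)&(abs(f[:,0]-f[:,1])<25);z=P[k,2]
    return len(z),np.percentile(z,[50,75,90,95]).round(4)
if __name__=='__main__':
    print('rest',rim(dict(np.load('scene0.npz'))),rim(dict(np.load('s7.npz'))))
    F=[];Z=[]
    for i in range(6):
        s=bot.snapshot('scene');st=bot.read_state();F.append(st['ft_force']);Z.append(st['eef_pos'])
    print('now',rim(s),np.mean(F,0).round(2),np.std(F,0).round(2),np.mean(Z,0).round(4),st['opening'],st['time'])
E
python3 chk.py
```

```text
rest (233, array([0.1149, 0.1159, 0.1166, 0.1171])) (215, array([0.1148, 0.1158, 0.1166, 0.1171]))
now (206, array([0.1073, 0.1083, 0.109 , 0.1093])) [-1.53  0.24  6.64] [0.41 0.63 0.47] [ 0.5433 -0.1311  0.132 ] 0.24430306404563035 12.8
```

>>> {"op": "play_rows", "data": {
  "fingers": [-1,-1,-1,-1],
  "translation": [
    [0,0,2],
    [0,0,0],
    [0,0,1],
    [0,0,0]
  ],
  "roll": [0,0,0,0]
}}

```text
time: 13.2
eef_pos: [0.5433, -0.1311, 0.1312]
orientation: [[-0.968, 0.251, -0.002], [0.251, 0.968, 0.001], [0.002, 0.001, -1.0]]
ft_force: [-2.0, 1.1, 6.4]
opening: 0.245
```

```bash
python3 chk.py
```

```text
rest (233, array([0.1149, 0.1159, 0.1166, 0.1171])) (215, array([0.1148, 0.1158, 0.1166, 0.1171]))
now (203, array([0.1066, 0.1077, 0.1083, 0.1089])) [-2.2   0.24  6.63] [0.34 0.42 0.46] [ 0.5433 -0.1311  0.1314] 0.24564074233256733 13.5
```

>>> {"op": "play_rows", "data": {
  "fingers": [-1,-1,-1,-1],
  "translation": [
    [0,0,2.5],
    [0,0,0],
    [0,0,2.5],
    [0,0,0]
  ],
  "roll": [0,0,0,0]
}}

```text
time: 13.9
eef_pos: [0.5434, -0.1311, 0.129]
orientation: [[-0.968, 0.251, 0.0], [0.251, 0.968, 0.001], [-0.0, 0.001, -1.0]]
ft_force: [-2.3, 0.9, 8.6]
opening: 0.243
```

```bash
python3 chk.py
python3 - <<'E'
from h import *
s=bot.snapshot('scene');w=bot.snapshot('wrist')
a=cv2.resize(s['frame'][200:320,360:460,::-1],(400,480));b=cv2.resize(w['frame'][120:360,220:420,::-1],(400,480));cv2.imwrite('pics/s9.png',np.hstack([a,b]))
E
```

```text
rest (233, array([0.1149, 0.1159, 0.1166, 0.1171])) (215, array([0.1148, 0.1158, 0.1166, 0.1171]))
now (190, array([0.1047, 0.1056, 0.1066, 0.1068])) [-2.25  0.34  7.95] [0.57 0.6  0.5 ] [ 0.5435 -0.1312  0.1293] 0.2464682593954678 14.2
```

View pics/s9.png

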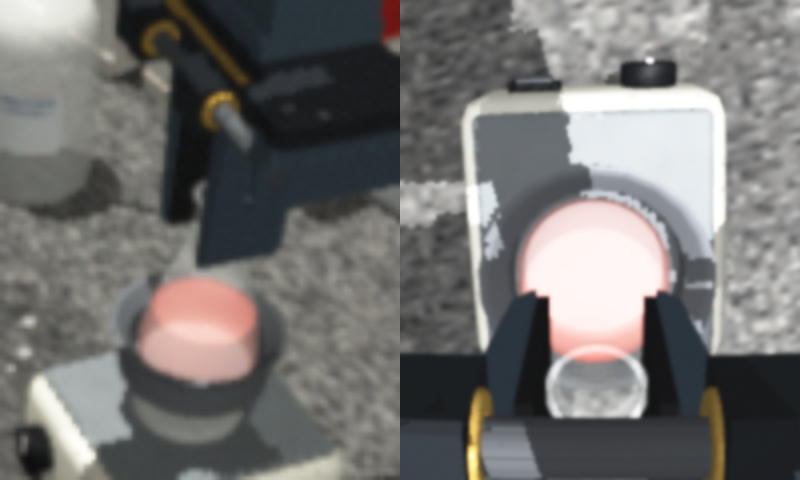

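The picture shows the flask upright and seated in the cradle, with the cradle visibly lower. Its rim is 10.2 mm below rest and the push is about 8 N. I'm handing in the job.

```bash
python3 -c "
from station import bot
print(bot.close_job())"
```

```text
the job is handed in; nothing more can be done
None
```

The flask is seated upright in the mixer's cradle and still held pressed down about half-way. I gripped its neck at 20 N, lifted it and set it down centred in the cradle. The job was handed in at about 14 s of the 48 s allowed.

**Last checks:**
- **Travel:** depth readings put the cradle rim about 10 mm below its rest height, out of 20 mm. The TCP drop since first contact agrees, at about 10.4 mm.
- **Force:** the vertical push read about 8 N, and the wrist also read about 2 N sideways. The push roughly matches the 7.5 N given for half-way and is well under the 25 N limit.
- **Grip:** the opening held steady at about 22 mm, which matches the neck, so I saw no slip.
- **Bystanders:** the beaker and bottle were never approached, but I did not measure their positions again at the end.

**What went wrong or disagreed:**
- **Missed first grasp:** the first grasp closed on nothing just above the rim. The fingertips sit about 20 mm higher than I had taken from the TCP reading. I checked this by depth, lowered the gripper and regrasped. The flask did not move.
- **Camera mismatch:** at the cradle, the camera estimates of the sideways offset differed by about 2–3 mm. I took a value in between, and the flask dropped in without catching.

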